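# Grease the curd mill's bearing through its tilted nipple

## Task

Pick up the push-type grease gun that stands on the table and press its coupler mouth squarely onto the tilted grease nipple of the curd mill's gear head until it snaps over the catches and its mouth rests fully home on the nipple's collar. Keep pressing it home against the nipple's spring and finish while still holding it there: do not let go or put it down. Leave the cup, the ink bottle and the tub where they stand.

Things in the scene. Friction and masses are not known exactly. Their poses are not given: they have to be found in the camera images.
- gun_center (a point): Grease gun: loose, round, bare metal, 88 mm tall, about 0.25 kg, standing upright on its mouth. Point on its axis half-way up, 44 mm above the mouth; z runs from mouth to end cap. From the mouth up: nose 42 mm wide, with a shoulder ending at 38.5 mm; barrel 28 mm wide up to 80 mm (grip here; fingertips just above the shoulder cannot slip under the push); cap 27 mm wide.
- gun_mouth (a point): Centre of the grease gun's mouth plane, 44 mm below gun_center along its axis; same axes. The bore is 25 mm wide and 30 mm deep, with an inner groove into which the nipple's catches spring.
- nipple_tip (a point): Centre of the flat end of the grease nipple on top of the grey gear head (fixed, base 104 x 92 mm). z is the nipple's axis, pointing outward; it leans 17 to 29 degrees from vertical, roughly towards the robot; its swivel is stiff. Nipple 21 mm wide, nose tapering to 10 mm over the last 8 mm. Three spring catches stand out of its side 17 mm below the tip; pressing past them takes about 5 to 7 N.
- nipple_seat (a point): Centre of the upper face of the nipple's hexagonal collar (38 mm wide), 28 mm below nipple_tip along the nipple's axis; same axes. The gun is fully home when its mouth rests on this face; the catches snap into its groove just before that.
- check_pin (a joint): How far the 7 mm wide spring pin, which stands 8 mm out of the nipple's tip, is pressed in (m): 0 free, 0.006 with the gun fully home. It pushes back with 6 N at first, 13 N at home, more than the catches hold: the gun is pushed back off the collar unless it is kept pressed, with 13 to 20 N.
- cup: Bystander: clear cup of yellow butterfat, 74 mm wide, 88 mm tall; origin at the centre of its underside.
- ink_bottle: Bystander: small ink bottle with a black cap, 33 mm wide, 62 mm tall; origin at the centre of its underside.
- tub: Bystander: low round tub of yellow butterfat, 118 mm wide, 46 mm tall; origin at the centre of its underside.
There are look-alikes about, which are no part of the job. Of the things that look like the part that bears gun_center, the larger one is meant.

How it is judged:
By the outcome, as a careful person would: the job done as asked, in the order asked, and still so for the second after the job is handed in, while the arm keeps its last pose, push and grip.
It also fails if it takes over 42 s, if anything falls off the work surface, if the arm or the gripper's body presses on something with over 40 N, if the wrist force passes 120 N, or if a joint passes its speed limit or range.

## Robot

A 6-joint arm with a two-finger parallel gripper is mounted at the origin on a cart in front of the work surface, level with it; the furniture and walls round the work are solid. World frame = base frame: x ahead of the robot, y to its left, z up, the work surface at z = 0. Lengths are in mm, angles in rad, forces in N, time in s.
With the tool pointing down it reaches from about 350 to 875 mm from the base axis. Payload 4.2 kg.
Tool frame: the origin (TCP) lies midway between the tips of the shut fingers; the grasp point (between the pads) lies 19 mm behind it (arm.grasp_offset is the distance from the TCP to the grasp point, in mm); z points along the fingers, y is the direction in which the jaws open and shut (so a half turn about z gives the same grasp; the last joint's range is limited). The gripper opens to 85 mm and grips with 20 to 120 N. Pads are 22 mm wide; open, the fingers measure 114 mm over their backs; the gripper's body (76 mm by 85 mm) begins 54 mm behind the grasp point. The pads swing forward as they close: fully open they stand 13 mm farther back than shut.
Start: joints at [-1.022, 0.385, 0.008, 0, -1.194, -0.259], TCP at [178.616, -598.912, 231.312] pointing down, gripper open.
Joint ranges: [-3.14, 3.14], [-1.21, 2.06], [-1.07, 1.41], [-3.16, 2.05], [-2.99, -0.16], [-3.1, 3.1]. Speed limits (rad/s): [2.79, 2.79, 3.14, 3.14, 3.14, 3.14].

## Interface

Orientations are given as a unit quaternion [x, y, z, w].
In Python, from bench import arm gives the robot as it stands.
- The arm moves only by the tool move_arm, never from a script. Its argument "moves" is a list of rows, each an object with "gripper": the gripper's target within -1 to 1 (fully open at 1, half-way at 0, shut at -1); "xyz": the shift along the tool's x, y, z in cm, a list of three; "angular": the turn, a rotation vector about the tool's x, y, z in rad, a list of three. In form: [{"gripper": gripper, "xyz": [dx, dy, dz], "angular": [wx, wy, wz]}, ...]. A call has 1 to 10 rows; each row is the pose to reach, as a shift and turn from the pose commanded when the call began, along the tool's axes at that moment; what a row does not reach only later rows make up. A row lasts 1/8 s, in which the tool goes at most 62.5 mm and 10.7 degrees, less where a joint would pass 70% of its speed; a pose out of reach is approached as far as the arm can. A call with a gripper value outside its range is refused whole. The fingers move at their own pace and stop on an object; the grip force is fixed at half the most. Time passes only in rows, so rows that repeat a pose let the fingers close. It gives the time, the measured TCP pose, the force and the opening at its end, in the units of the state.
- arm.read_state(): the state, without advancing time (a new reading comes with each control period).
- arm.get_image(name): name is "scene" or "top"; returns (picture, depth): 480x640x3 uint8, blue, green, red; 480x640 float32, mm along the optical axis (not along the pixel's ray), 0 where there is no reading.
- arm.get_calibration(name): a dict with "camera_matrix" (3x3 intrinsics, pixels), "R" (3x3) and "t" (3): a world point X has camera coordinates R X + t. Camera axes: x right, y down, z forward; pixel columns grow to the right and rows downward; lengths in mm; the calibration is good to about 2 mm. A picture is of the moment at which its call begins. get_calibration takes no time and is no camera call.
- arm.job_done(): hands the job in, once; it reports no verdict.
The state is a dict: "clock": time; "joints": joint angles; "joint_vel": joint speeds; "joint_efforts": joint torques, N m; "position": TCP position; "ee_rot": TCP orientation; "contact_force": force on the tool from outside, world axes, zero at the start; "wrist_torque": the same for the moment, N m; "gripper_width": finger opening in mm.
Only numpy, scipy, OpenCV 4.12 (cv2) and the standard library are available. Lean on these libraries where they do the work, as an engineer would, in place of code of your own. Each camera call takes 0.05 s, during which the arm holds its last target. There are 200 camera calls.

## Working session

There is one attempt and no reset: what is moved stays moved. The work goes in short steps, Python scripts to look and compute and a tool call to move; the robot and the scene stay as the last step left them, time stands still between calls to the robot, and variables do not carry over. Pictures are saved under pics/ and viewed, about 8 in all and at most 12, crops included, and the job is handed in when it is done.

Besides the shell and the picture viewer there is one more tool, called after ">>>" in YAML: its name, and indented under it one key for each argument. move_arm: Moves the arm, as the interface text tells. Its arguments: {"type":"object","properties":{"moves":{"type":"array","items":{"type":"object","properties":{"gripper":{"type":"number"},"xyz":{"type":"array","items":{"type":"number"}},"angular":{"type":"array","items":{"type":"number"}}}}}},"required":["moves"]}

```bash
mkdir -p pics; cat > h.py <<'E'
import numpy as np, cv2
from bench import arm
from scipy.spatial.transform import Rotation as Ro
def cal(n):
    c=arm.get_calibration(n); return np.array(c["camera_matrix"]),np.array(c["R"]),np.array(c["t"]).ravel()
def pts(n,d):
    K,R,t=cal(n); v,u=np.mgrid[0:480,0:640]
    c=np.stack([(u-K[0,2])/K[0,0]*d,(v-K[1,2])/K[1,1]*d,d],-1)
    return (c-t)@R
def proj(n,X):
    K,R,t=cal(n); c=R@np.array(X,float)+t; p=K@c; return p[:2]/p[2]
def grab(n,tag):
    p,d=arm.get_image(n); cv2.imwrite(f"pics/{tag}.png",p); np.save(f"{tag}.npy",d); return p,d
E
python3 - <<'E'
from h import *
for n in("scene","top"):
    grab(n,n+"0"); K,R,t=cal(n); print(n,K[0,0],"cam pos",(-R.T@t).round(),"fwd",R[2].round(2))
s=arm.read_state(); print(s)
E
```

```text
scene 587.3506955798548 cam pos [-442. -886.  719.] fwd [ 0.66  0.61 -0.44]
top 556.3742499420441 cam pos [ 299.  -40. 1528.] fwd [ 0.13 -0.02 -0.99]
{'clock': 0.1, 'joints': array([-1.02241684e+00,  3.85469858e-01,  6.77733095e-03, -4.27391648e-04,
       -1.19402176e+00, -2.58590527e-01]), 'joint_vel': array([ 8.28815213e-04, -1.48757268e-03,  5.39895297e-03,  2.10551188e-03,
       -4.84973127e-04,  6.40588207e-05]), 'joint_efforts': array([-5.24643292e-04, -3.93319309e+01,  1.88930243e+01,  4.19788510e+00,
       -2.60148910e-03,  7.99764308e-06]), 'position': array([ 178.45364261, -598.4380097 ,  230.34383823]), 'ee_rot': array([-1.44309958e-01,  9.89532049e-01,  9.59960886e-04, -1.93840300e-04]), 'contact_force': array([ 0.99805102, -1.34468746, -0.08502734]), 'wrist_torque': array([ 0.02135198,  0.02372673, -0.01032239]), 'gripper_width': 85.31596730160727}
```

View pics/scene0.png

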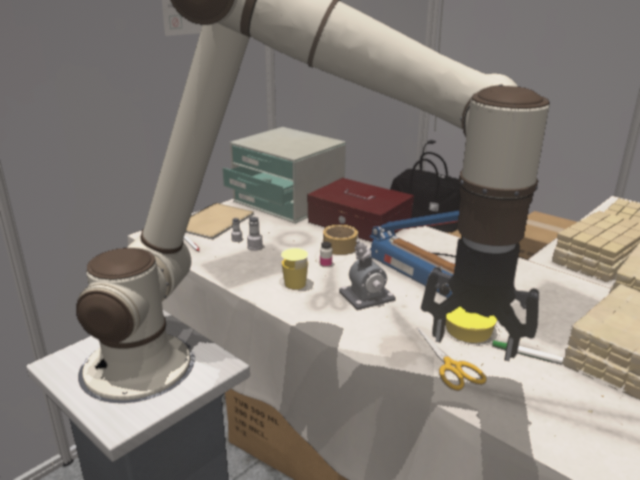

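View pics/top0.png

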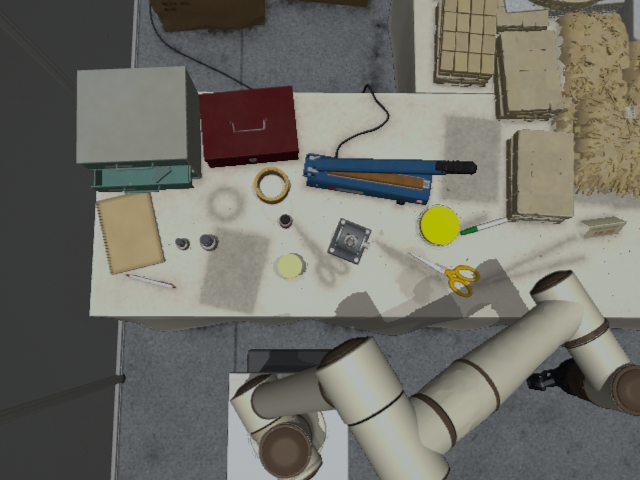

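Candidates for the gun: scene (236,229) / top (182,243), which is smaller, and scene (255,233) / top (207,241), which is larger, so I take that one. The gear head is at top (350,241), scene (368,280). Next I check both in one close crop and measure them.

```bash
python3 - <<'E'
from h import *
a=cv2.imread("pics/scene0.png");b=cv2.imread("pics/top0.png")
def c(i,x,y,w,h): return cv2.resize(i[y:y+h,x:x+w],(400,300),interpolation=cv2.INTER_CUBIC)
cv2.imwrite("pics/crops.png",np.vstack([np.hstack([c(a,215,205,80,60),c(b,165,210,80,60)]),np.hstack([c(a,325,235,80,75)[:300],c(b,310,210,80,60)])]))
P=pts("top",np.load("top0.npy"));Q=pts("scene",np.load("scene0.npy"))
def rep(P,name,x,y,w,h,zlo,zhi):
    q=P[y:y+h,x:x+w].reshape(-1,3); q=q[(q[:,2]>zlo)&(q[:,2]<zhi)]
    print(name,len(q),"med",np.median(q,0).round(1),"min",q.min(0).round(1) ,"max",q.max(0).round(1))
for nm,B in {"big":(195,228,26,28),"small":(172,232,20,20)}.items():
    rep(P,"top "+nm,*B,20,130); rep(P,"top cap "+nm,*B,80,95)
rep(Q,"scene big",243,212,22,40,15,130); rep(Q,"scene small",229,215,14,30,15,130)
rep(P,"table",300,260,20,8,-50,50)
print("cup",end=" ");rep(P,"",272,248,36,36,70,120)
print("head");
for lo in range(20,150,10): 
    for n,p,B in (("top",P,(320,210,60,60)),("scene",Q,(338,240,60,68))):
        try: rep(p,f"{n} z>{lo}",*B,lo,lo+10)
        except Exception as e: pass
E
```

```text
top big 208 med [493.5 214.   57. ] min [478.1 199.3  20.1] max [519.3 238.3  97.6]
top cap big 84 med [497.9 218.8  85.9] min [484.4 206.6  80.2] max [511.6 233.   93.2]
top small 108 med [492.5 287.3  50.1] min [481.1 276.4  21.4] max [508.8 305.6  70.6]
  return _methods._mean(a, axis=axis, dtype=dtype,
  ret = um.true_divide(
Traceback (most recent call last):
ValueError: zero-size array to reduction operation minimum which has no identity
```

View pics/crops.png

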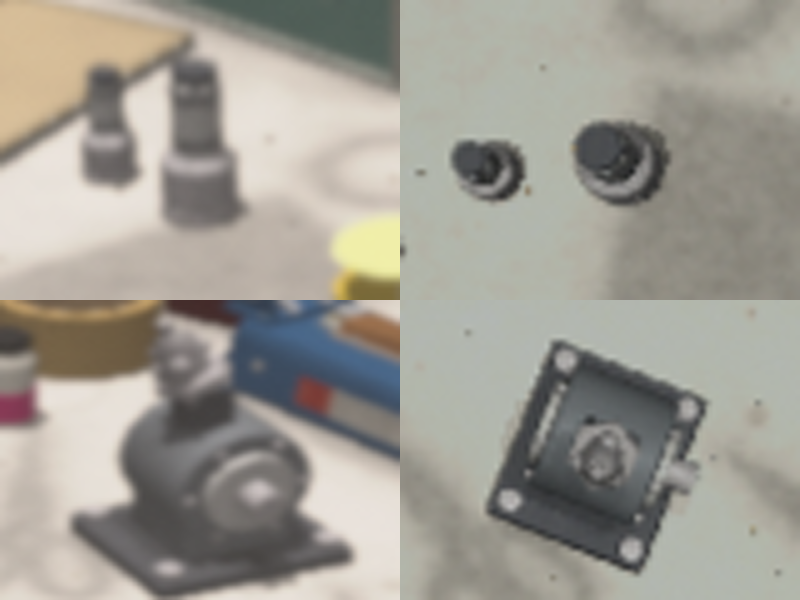

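The crop confirms it. The larger gun has its cap at top (205,240) and scene (254,219). The nipple has its collar at top (350,240) and leans down the picture, towards the robot.

```bash
python3 - <<'E'
from h import *
P=pts("top",np.load("top0.npy"));Q=pts("scene",np.load("scene0.npy"))
def rep(P,name,x,y,w,h,zlo,zhi):
    q=P[y:y+h,x:x+w].reshape(-1,3); q=q[(q[:,2]>zlo)&(q[:,2]<zhi)]
    if len(q)>2: print(name,len(q),"med",np.median(q,0).round(1),"min",q.min(0).round(1) ,"max",q.max(0).round(1))
rep(Q,"scene big",243,212,22,42,15,130);rep(Q,"scene cap",243,208,22,42,80,100)
rep(Q,"scene small",229,215,14,30,15,130)
rep(P,"table",300,260,20,8,-50,50);rep(Q,"table s",270,262,10,8,-50,50)
rep(P,"cup",272,248,36,36,70,120);rep(P,"ink",275,210,22,22,40,90);rep(P,"tub",415,200,50,50,30,80)
for lo in range(20,170,8): 
    rep(P,f"top {lo}",325,215,50,50,lo,lo+8)
    rep(Q,f"scene {lo}",338,238,60,68,lo,lo+8)
print("top z map"); print(P[228:256,338:364,2].round(0).astype(int))
print("scene z"); print(Q[236:270:1,350:378,2].round(0).astype(int))
E
```

```text
scene big 356 med [488.9 210.8  47.8] min [473.3 196.3  15.2] max [631.7 395.6  93.5]
scene cap 60 med [492.2 215.3  88.2] min [482.8 204.5  80.2] max [506.7 231.6  93.5]
scene small 173 med [487.1 285.6  36.5] min [473.9 275.2  15.4] max [591.4 406.1  69.4]
table 145 med [ 4.439e+02 -5.850e+01  3.000e-01] min [433.  -83.4  -8.9] max [453.9 -33.6   9.8]
table s 80 med [458.7 102.2   3.1] min [ 4.394e+02  7.820e+01 -1.000e-01] max [481.  124.6   6. ]
cup 466 med [430.9  -3.1  83.3] min [399.6 -39.3  74.2] max [460.7  26.1  94.2]
ink 113 med [555.9  10.1  59.9] min [541.1  -3.6  40.3] max [570.8  26.4  69.4]
tub 1203 med [ 547.5 -410.1   37.7] min [ 494.3 -464.3   30.1] max [ 617.1 -346.4   49.3]
top 20 5 med [ 481.4 -151.2   22.2] min [ 459.6 -211.5   20.2] max [ 556.  -112.7   24.9]
scene 20 215 med [ 626.7 -132.5   24.3] min [ 449.4 -199.5   20. ] max [673.9  27.1  28. ]
scene 28 219 med [ 643.4 -110.3   32. ] min [ 469.3 -201.5   28.1] max [674.2  25.4  36. ]
scene 36 207 med [ 643.3 -114.1   39.9] min [ 464.7 -202.3   36. ] max [672.3  27.1  44. ]
top 44 5 med [ 521.7 -146.5   50.
[... 8904 characters left out ...]
  3   6  79  81  82  79  84  85  84  88  86  91  92  94  97  98  96  97
   94  94  94  93  93  91  88  88  87  87]
 [  5   0  81  78  80  83  83  85  82  86  88  89  90  90  93  93  94  93
   93  91  91  93  91  91  92  91  88  86]
 [  2  74  79  78  81  81  79  84  82  83  87  87  87  89  90  93  91  92
   90  90  93  92  91  91  90  92  90  89]
 [ 71  75  77  79  77  81  81  83  82  85  84  86  86  88  90  88  88  91
   89  92  91  92  91  91  93  92  92  89]
 [ 71  72  73  77  74  77  79  81  79  82  82  86  85  87  87  88  89  89
   91  90  90  90  89  90  92  90  89  89]
 [ 70  70  72  73  75  76  77  79  82  81  81  83  82  85  85  85  86  88
   88  89  90  90  89  91  87  88  89  89]]
```

```bash
cat > fit.py <<'E'
from h import *
from scipy.optimize import least_squares
D={n:pts(n,np.load(n+"0.npy")) for n in("top","scene")}
def sub(n,x,y,w,h): q=D[n][y:y+h,x:x+w].reshape(-1,3); return q[np.isfinite(q).all(1)]
def seg(p,a,b):
    a=np.array(a,float);b=np.array(b,float);d=b-a
    s=np.clip(((p-a)@d)/(d@d),0,1); return np.linalg.norm(p-a-s[:,None]*d,axis=1)
def res(q,tip,ax,prof):
    v=q-tip; z=v@ax; r=np.linalg.norm(v-z[:,None]*ax,axis=1); p=np.c_[r,z]
    return np.min([seg(p,prof[i],prof[i+1]) for i in range(len(prof)-1)],0)
gp=[(0,88),(13.5,88),(13.5,80),(14,80),(14,42),(14,38.5),(21,34),(21,0)]
npf=[(0,8),(3.5,8),(3.5,0),(5,0),(10.5,-8),(10.5,-28),(19.5,-28),(19.5,-32)]
def axis(a,b): v=np.array([a,b,1.]); return v/np.linalg.norm(v)
G={"top":sub("top",195,228,26,28),"scene":sub("scene",243,208,22,46)}
N={"top":sub("top",338,228,28,24),"scene":sub("scene",350,236,28,30)}
G={k:q[(q[:,2]>12)&(q[:,2]<100)&(abs(q[:,0]-497)<40)&(abs(q[:,1]-217)<40)] for k,q in G.items()}
N={k:q[(q[:,2]>112)&(q[:,2]<165)&(abs(q[:,0]-490)<40)] for k,q in N.items()}
G["both"]=np.vstack(list(G.values()));N["both"]=np.vstack(list(N.values()))
for k in G:
    s=least_squares(lambda p:res(G[k],np.array([p[0],p[1],p[2]]),axis(0,0),gp),[497,218,0],loss="soft_l1")
    print("gun",k,s.x.round(1),"med",np.median(abs(s.fun)).round(2))
    q=N[k];tip,a=np.array([480,-155,149.]),axis(-.4,0)
    for _ in range(4):
        m=((q-tip)@a>-31)
        s=least_squares(lambda p:res(q[m],p[:3],axis(*p[3:]),npf),[*tip,a[0]/a[2],a[1]/a[2]],loss="soft_l1",x_scale=[1,1,1,.03,.03]); tip,a=s.x[:3],axis(*s.x[3:])
    print("nip",k,m.sum(),"tip",tip.round(1),"axis",a.round(3),"lean",np.degrees(np.arccos(a[2])).round(1),"seat",(tip-28*a).round(1),"med",np.median(s.fun).round(2))
E
python3 fit.py
```

```text
gun top [498.6 219.6  -0.8] med 0.92
nip top 132 tip [ 481.2 -155.1  146.4] axis [-0.355  0.117  0.927] lean 22.0 seat [ 491.2 -158.3  120.4] med 1.07
gun scene [497.6 221.3   1.8] med 1.39
nip scene 197 tip [ 479.4 -154.6  147.3] axis [-0.391  0.101  0.915] lean 23.8 seat [ 490.4 -157.5  121.7] med 1.31
gun both [498.  220.7   0.6] med 1.43
nip both 322 tip [ 480.  -154.6  147.2] axis [-0.374  0.115  0.92 ] lean 23.0 seat [ 490.5 -157.8  121.4] med 1.29
```

```bash
cat > nav.py <<'E'
from h import *
import json,os
F="cmd.json"
def load():
    if os.path.exists(F): c=json.load(open(F)); return np.array(c[0]),Ro.from_quat(c[1])
    q=np.array([-.14431,.98953,0,0]); return np.array([178.616,-598.912,231.312]),Ro.from_quat(q/np.linalg.norm(q))
def goal(p,R,nx=2):
    """print row for world target (p,R) from commanded pose; store rounded result"""
    p0,R0=load(); x=(R0.inv().apply(np.array(p)-p0)/10).round(nx); w=(R0.inv()*R).as_rotvec().round(3)
    print("xyz",x.tolist(),"angular",w.tolist()); 
    return p0+R0.apply(x*10),R0*Ro.from_rotvec(w)
def save(pr): json.dump([pr[0].tolist(),pr[1].as_quat().tolist()],open(F,"w"))
def frame(z,y):
    z=np.array(z,float);z/=np.linalg.norm(z);y=np.array(y,float);y-=z*(y@z);y/=np.linalg.norm(y)
    return Ro.from_matrix(np.c_[np.cross(y,z),y,z])
E
python3 - <<'E'
from nav import *
R=frame([0,0,-1],[-1,0,0])
goal([430,-120,250],R); save(goal([430,-120,250],R))
save(goal([498,220,170],R))
E
```

```text
xyz [-37.77, 38.72, -1.87] angular [-0.0, 0.0, -1.281]
xyz [-37.77, 38.72, -1.87] angular [-0.0, 0.0, -1.281]
xyz [-34.0, -6.79, 8.0] angular [-0.0, 0.0, -0.0]
```

>>> move_arm:
  moves:
    - {"gripper":1,"xyz":[-37.77,38.72,-1.87],"angular":[0,0,-1.281]}
    - {"gripper":1,"xyz":[-37.77,38.72,-1.87],"angular":[0,0,-1.281]}
    - {"gripper":1,"xyz":[-37.77,38.72,-1.87],"angular":[0,0,-1.281]}
    - {"gripper":1,"xyz":[-37.77,38.72,-1.87],"angular":[0,0,-1.281]}
    - {"gripper":1,"xyz":[-37.77,38.72,-1.87],"angular":[0,0,-1.281]}
    - {"gripper":1,"xyz":[-37.77,38.72,-1.87],"angular":[0,0,-1.281]}
    - {"gripper":1,"xyz":[-37.77,38.72,-1.87],"angular":[0,0,-1.281]}
    - {"gripper":1,"xyz":[-37.77,38.72,-1.87],"angular":[0,0,-1.281]}
    - {"gripper":1,"xyz":[-37.77,38.72,-1.87],"angular":[0,0,-1.281]}
    - {"gripper":1,"xyz":[-37.77,38.72,-1.87],"angular":[0,0,-1.281]}

```text
clock: 1.35
position: [430.8, -117.8, 249.8]
ee_rot: [0.709, -0.706, -0.0, 0.0]
contact_force: [-0.1, 0.3, -0.2]
gripper_width: 85.3
```

>>> move_arm:
  moves:
    - {"gripper":1,"xyz":[-34,-6.79,8],"angular":[0,0,0]}
    - {"gripper":1,"xyz":[-34,-6.79,8],"angular":[0,0,0]}
    - {"gripper":1,"xyz":[-34,-6.79,8],"angular":[0,0,0]}
    - {"gripper":1,"xyz":[-34,-6.79,8],"angular":[0,0,0]}
    - {"gripper":1,"xyz":[-34,-6.79,8],"angular":[0,0,0]}
    - {"gripper":1,"xyz":[-34,-6.79,8],"angular":[0,0,0]}
    - {"gripper":1,"xyz":[-34,-6.79,8],"angular":[0,0,0]}
    - {"gripper":1,"xyz":[-34,-6.79,8],"angular":[0,0,0]}

```text
clock: 2.35
position: [497.5, 218.9, 169.6]
ee_rot: [-0.707, 0.707, 0.0, -0.001]
contact_force: [-0.5, 0.1, -0.2]
gripper_width: 85.4
```

>>> move_arm:
  moves:
    - {"gripper":1,"xyz":[0,0,5],"angular":[0,0,0]}
    - {"gripper":1,"xyz":[0,0,9],"angular":[0,0,0]}
    - {"gripper":1,"xyz":[0,0,12],"angular":[0,0,0]}
    - {"gripper":1,"xyz":[0,0,12.8],"angular":[0,0,0]}
    - {"gripper":1,"xyz":[0,0,12.8],"angular":[0,0,0]}
    - {"gripper":1,"xyz":[0,0,12.8],"angular":[0,0,0]}

```text
clock: 3.1
position: [498.8, 220.4, 43.6]
ee_rot: [-0.707, 0.707, -0.0, 0.002]
contact_force: [-0.1, 0.2, 0.5]
gripper_width: 85.3
```

```bash
python3 - <<'E'
from nav import *
p,R=load(); save((p+R.apply([0,0,128]),R)); print(load()[0])
s=arm.read_state(); print(s["position"],s["contact_force"])
a,_=grab("scene","s1");b,_=grab("top","t1")
c=lambda i,x,y,w,h: cv2.resize(i[y:y+h,x:x+w],(400,400),interpolation=cv2.INTER_CUBIC)
cv2.imwrite("pics/c1.png",np.hstack([c(a,215,185,80,80),c(b,165,200,80,80)]))
E
```

```text
[497.95614406 220.02054647  42.012     ]
[498.79479682 220.42014319  43.6485404 ] [-0.14948014  0.24468782  0.51932686]
```

View pics/c1.png

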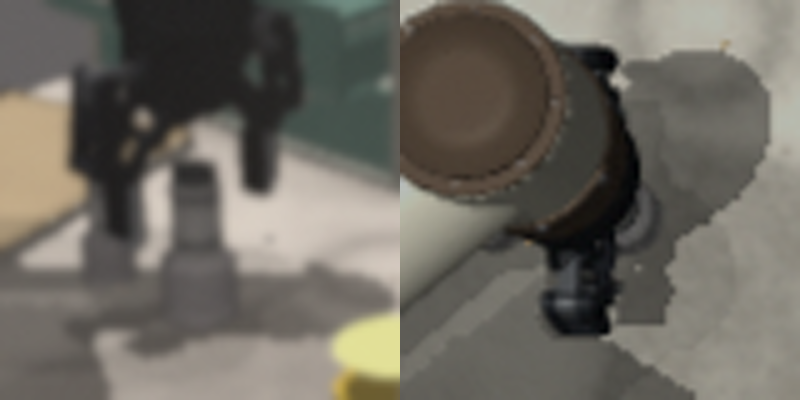

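The gun stands between the open fingers (left crop, around (195,230)) and nothing is touched. I'll go down 2 mm more and close.

>>> move_arm:
  moves:
    - {"gripper":1,"xyz":[0,0,0.2],"angular":[0,0,0]}
    - {"gripper":-1,"xyz":[0,0,0.2],"angular":[0,0,0]}
    - {"gripper":-1,"xyz":[0,0,0.2],"angular":[0,0,0]}
    - {"gripper":-1,"xyz":[0,0,0.2],"angular":[0,0,0]}
    - {"gripper":-1,"xyz":[0,0,0.2],"angular":[0,0,0]}
    - {"gripper":-1,"xyz":[0,0,0.2],"angular":[0,0,0]}
    - {"gripper":-1,"xyz":[0,0,0.2],"angular":[0,0,0]}
    - {"gripper":-1,"xyz":[0,0,0.2],"angular":[0,0,0]}

```text
clock: 4.2
position: [498.0, 220.2, 40.2]
ee_rot: [0.707, -0.707, 0.0, -0.0]
contact_force: [1.4, 0.0, 0.9]
gripper_width: 26.6
```

```bash
python3 - <<'E'
from nav import *
p,R=load(); p=p+R.apply([0,0,2]); save((p,R))
s=arm.read_state(); print(s["position"],s["ee_rot"],s["contact_force"],s["gripper_width"],p)
a=np.array([-.374,.115,.92]);a/=np.linalg.norm(a);seat=np.array([490.5,-157.8,121.4])
L=s["position"][2]-0  # mouth at z=0 -> TCP height above mouth
print("L",L)
goal(p+[0,0,150],R)                        # lift
save((p+np.array([0,0,150]),R))
# transit: y axis of jaw: turn with joint 1 (~ -42 deg)
y=Ro.from_euler("z",-40,degrees=True).apply([-1,0,0]); R2=frame(-a,y)
pre=seat+a*(28+8+25+L)
print("pre",pre); save(goal(pre,R2))
E
```

```text
[497.97612314 220.19117609  40.15090338] [ 7.07154920e-01 -7.07058610e-01  4.87231292e-05 -1.96882879e-04] [1.36425455 0.03373801 0.94132648] 26.630677305816437 [497.95614406 220.02054647  40.012     ]
L 40.15090338449254
xyz [0.0, 0.0, -15.0] angular [0.0, 0.0, 0.0]
pre [ 452.66011991 -146.16474275  214.48205799]
xyz [36.62, 4.52, -2.45] angular [0.41, -0.027, 0.719]
```

>>> move_arm:
  moves:
    - {"gripper":-1,"xyz":[0,0,-3],"angular":[0,0,0]}
    - {"gripper":-1,"xyz":[0,0,-8],"angular":[0,0,0]}
    - {"gripper":-1,"xyz":[0,0,-13],"angular":[0,0,0]}
    - {"gripper":-1,"xyz":[0,0,-15],"angular":[0,0,0]}
    - {"gripper":-1,"xyz":[0,0,-15],"angular":[0,0,0]}

```text
clock: 4.82
position: [498.0, 220.4, 191.0]
ee_rot: [-0.707, 0.707, 0.0, 0.001]
contact_force: [0.2, 0.8, -2.7]
gripper_width: 26.4
```

>>> move_arm:
  moves:
    - {"gripper":-1,"xyz":[4,0.5,-2.45],"angular":[0.08,-0.005,0.14]}
    - {"gripper":-1,"xyz":[9,1.1,-2.45],"angular":[0.14,-0.009,0.25]}
    - {"gripper":-1,"xyz":[14,1.7,-2.45],"angular":[0.21,-0.014,0.36]}
    - {"gripper":-1,"xyz":[19,2.4,-2.45],"angular":[0.27,-0.018,0.47]}
    - {"gripper":-1,"xyz":[24,3,-2.45],"angular":[0.34,-0.022,0.58]}
    - {"gripper":-1,"xyz":[29,3.6,-2.45],"angular":[0.38,-0.025,0.66]}
    - {"gripper":-1,"xyz":[33,4.1,-2.45],"angular":[0.41,-0.027,0.719]}
    - {"gripper":-1,"xyz":[36,4.45,-2.45],"angular":[0.41,-0.027,0.719]}
    - {"gripper":-1,"xyz":[36.62,4.52,-2.45],"angular":[0.41,-0.027,0.719]}
    - {"gripper":-1,"xyz":[36.62,4.52,-2.45],"angular":[0.41,-0.027,0.719]}

```text
clock: 6.08
position: [452.0, -146.3, 213.2]
ee_rot: [-0.4, 0.895, -0.131, 0.149]
contact_force: [1.2, 0.5, -2.3]
gripper_width: 27.0
```

```bash
python3 - <<'E'
from nav import *
s=arm.read_state(); p,R=load(); print(s["position"],"cmd",p,"rot err",(Ro.from_quat(s["ee_rot"])*R.inv()).magnitude(),s["contact_force"],s["gripper_width"],s["joints"].round(2))
a,_=grab("scene","s2");b,_=grab("top","t2")
c=lambda i,x,y,w,h: cv2.resize(i[y:y+h,x:x+w],(400,400),interpolation=cv2.INTER_CUBIC)
cv2.imwrite("pics/c2.png",np.hstack([c(a,315,195,100,100),c(b,300,190,100,100)]))
E
```

```text
[ 451.95194655 -146.25936644  213.19088029] cmd [ 452.69597028 -146.17202127  214.512     ] rot err 0.0027426094356990754 [ 1.20263209  0.48008602 -2.31610753] 26.98824097085132 [ 0.12 -0.05 -0.76  0.33 -0.51 -1.11]
```

View pics/c2.png

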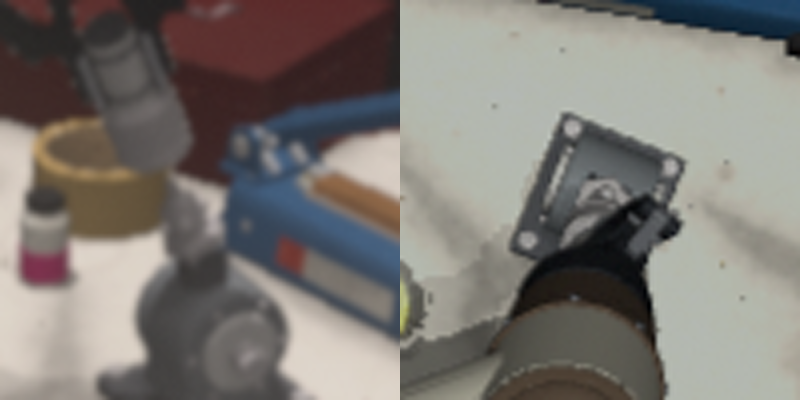

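The gun hangs tilted over the nipple: mouth at scene about (353,233), pin tip at about (357,240), and the axes nearly line up. I'll fit the held gun in the same camera's depth to get the relative offset.

```bash
cat > gfit.py <<'E'
import sys,io,contextlib
with contextlib.redirect_stdout(io.StringIO()):
    from fit import *
from nav import load
def gunfit(tag,tcp,R,L=40.2):
    q=pts("scene",np.load(tag+".npy")).reshape(-1,3); z=-R.apply([0,0,1]); tip=tcp-z*L
    g=[(r,h) for r,h in gp]
    v=q-tip; h=v@z; r=np.linalg.norm(v-h[:,None]*z,axis=1)
    # barrel is partly hidden by fingers: keep nose, and points close to the expected surface
    m=(h>-3)&(h<92)&(r<27)&(res(q,tip,z,g)<6); m&=~((h>40)&(h<88)&(r>18))
    f=lambda p:res(q[m],p[:3],axis(p[3],p[4]),g)
    s=least_squares(f,[*tip,z[0]/z[2],z[1]/z[2]],loss="soft_l1",x_scale=[1,1,1,.03,.03])
    return m.sum(),tip,z,s.x[:3],axis(*s.x[3:]),np.median(s.fun)
if __name__=="__main__":
    st=arm.read_state(); R=Ro.from_quat(st["ee_rot"])
    n,t0,z0,t,z,e=gunfit(sys.argv[1],st["position"],R)
    print(n,"expected mouth",t0.round(1),z0.round(3),"fit",t.round(1),z.round(3),"med",e.round(2))
    for nm,tip,a in(("scene",np.array([479.4,-154.6,147.3]),axis(-.391/.915,.101/.915)),("both",np.array([480,-154.6,147.2]),axis(-.374/.92,.115/.92))):
        for k,(m_,zz) in {"fit":(t,z),"exp":(t0,z0)}.items():
            d=m_-tip; h=d@a; lat=d-h*a
            print(nm,k,"height above tip",h.round(1),"lateral(world)",lat.round(1),"in tool",R.inv().apply(lat).round(1),"angle",np.degrees(np.arccos(zz@a)).round(1),"tilt in tool",R.inv().apply(np.cross(zz,a)).round(3))
E
python3 gfit.py s2
```

```text
630 expected mouth [ 467.5 -150.2  176.8] [-0.373  0.115  0.921] fit [ 465.7 -150.1  177.9] [-0.371  0.123  0.92 ] med 1.06
scene fit height above tip 33.8 lateral(world) [-0.5  1.1 -0.3] in tool [-0.4  1.1 -0. ] angle 1.7 tilt in tool [ 0.001 -0.03  -0.   ]
scene exp height above tip 32.1 lateral(world) [0.6 1.2 0.1] in tool [-1.3  0.3 -0. ] angle 1.4 tilt in tool [ 0.006 -0.023  0.   ]
both fit height above tip 34.1 lateral(world) [-1.5  0.5 -0.7] in tool [0.7 1.6 0. ] angle 0.5 tilt in tool [-0.003 -0.008 -0.   ]
both exp height above tip 32.4 lateral(world) [-0.4  0.7 -0.3] in tool [-0.2  0.8  0. ] angle 0.1 tilt in tool [ 0.001 -0.001 -0.   ]
```

>>> move_arm:
  moves:
    - {"gripper":-1,"xyz":[0,-0.08,1],"angular":[0,0,0]}
    - {"gripper":-1,"xyz":[0,-0.08,2],"angular":[0,0,0]}
    - {"gripper":-1,"xyz":[0,-0.08,2.8],"angular":[0,0,0]}
    - {"gripper":-1,"xyz":[0,-0.08,3.5],"angular":[0,0,0]}
    - {"gripper":-1,"xyz":[0,-0.08,4],"angular":[0,0,0]}
    - {"gripper":-1,"xyz":[0,-0.08,4.2],"angular":[0,0,0]}
    - {"gripper":-1,"xyz":[0,-0.08,4.2],"angular":[0,0,0]}

```text
clock: 7.05
position: [468.9, -151.6, 176.1]
ee_rot: [-0.4, 0.894, -0.132, 0.15]
contact_force: [0.2, 0.5, -1.8]
gripper_width: 26.8
```

```bash
cat > st.py <<'E'
from nav import *
import sys
if len(sys.argv)>1:
    p,R=load(); save((p+R.apply(np.array(eval(sys.argv[1]))*10),R*Ro.from_rotvec(eval(sys.argv[2]) if len(sys.argv)>2 else [0,0,0])))
s=arm.read_state(); p,R=load(); Rm=Ro.from_quat(s["ee_rot"]); a=np.array([-.374,.115,.92]);a/=np.linalg.norm(a); seat=np.array([490.5,-157.8,121.4])
d=s["position"]-40.2*-Rm.apply([0,0,1])-seat
print("clk",s["clock"],"tool force",Rm.inv().apply(s["contact_force"]).round(1),"torque",np.round(Rm.inv().apply(s["wrist_torque"]),2),"err cmd-meas in tool",R.inv().apply(p-s["position"]).round(1),"mouth above seat",(d@a).round(1),"lat tool",Rm.inv().apply(d-(d@a)*a).round(1),"w",s["gripper_width"].round(1))
E
python3 st.py '[0,-.08,4.2]'
```

```text
Traceback (most recent call last):
  File "st.py", line 7, in <module>
    print("clk",s["clock"],"tool force",Rm.inv().apply(s["contact_force"]).round(1),"torque",np.round(Rm.inv().apply(s["wrist_torque"]),2),"err cmd-meas in tool",R.inv().apply(p-s["position"]).round(1),"mouth above seat",(d@a).round(1),"lat tool",Rm.inv().apply(d-(d@a)*a).round(1),"w",s["gripper_width"].round(1))
                                                                                                                                                                                                                                                                                              ^^^^^^^^^^^^^^^^^^^^^^^^
AttributeError: 'float' object has no attribute 'round'
```

```bash
sed -i 's/s\["gripper_width"\].round(1)/round(s["gripper_width"],1)/' st.py; python3 st.py
```

```text
clk 7.05 tool force [-0.2  0.8  1.7] torque [-0.93  0.38  0.01] err cmd-meas in tool [-0.1 -0.  -0. ] mouth above seat 19.0 lat tool [ 0.1 -0.8 -0. ] w 26.8
```

>>> move_arm:
  moves:
    - {"gripper":-1,"xyz":[0,0,0.2],"angular":[0,0,0]}
    - {"gripper":-1,"xyz":[0,0,0.4],"angular":[0,0,0]}
    - {"gripper":-1,"xyz":[0,0,0.6],"angular":[0,0,0]}
    - {"gripper":-1,"xyz":[0,0,0.8],"angular":[0,0,0]}
    - {"gripper":-1,"xyz":[0,0,0.8],"angular":[0,0,0]}

```text
clock: 7.68
position: [472.0, -152.4, 168.8]
ee_rot: [-0.4, 0.894, -0.132, 0.15]
contact_force: [-1.1, 0.1, 0.1]
gripper_width: 26.7
```

```bash
python3 st.py '[0,0,.8]'
```

```text
clk 7.675 tool force [ 0.6  0.7 -0.5] torque [-1.03  0.23  0.02] err cmd-meas in tool [ 0.1 -0.  -0. ] mouth above seat 10.9 lat tool [-0.1 -0.8  0. ] w 26.7
```

>>> move_arm:
  moves:
    - {"gripper":-1,"xyz":[0,0,0.1],"angular":[0,0,0]}
    - {"gripper":-1,"xyz":[0,0,0.2],"angular":[0,0,0]}
    - {"gripper":-1,"xyz":[0,0,0.3],"angular":[0,0,0]}
    - {"gripper":-1,"xyz":[0,0,0.4],"angular":[0,0,0]}
    - {"gripper":-1,"xyz":[0,0,0.4],"angular":[0,0,0]}

```text
clock: 8.3
position: [473.3, -152.8, 164.7]
ee_rot: [-0.4, 0.894, -0.131, 0.15]
contact_force: [1.1, 0.7, -2.7]
gripper_width: 26.7
```

```bash
python3 st.py '[0,0,.4]'
```

```text
clk 8.3 tool force [-0.8  0.7  2.8] torque [-0.78  0.27 -0.01] err cmd-meas in tool [-0.1 -0.2 -0.3] mouth above seat 6.7 lat tool [ 0.1 -0.6 -0. ] w 26.7
```

>>> move_arm:
  moves:
    - {"gripper":-1,"xyz":[0,0,0.1],"angular":[0,0,0]}
    - {"gripper":-1,"xyz":[0,0,0.2],"angular":[0,0,0]}
    - {"gripper":-1,"xyz":[0,0,0.3],"angular":[0,0,0]}
    - {"gripper":-1,"xyz":[0,0,0.3],"angular":[0,0,0]}

```text
clock: 8.8
position: [474.4, -153.2, 162.4]
ee_rot: [-0.4, 0.894, -0.132, 0.15]
contact_force: [-2.6, 0.3, 1.1]
gripper_width: 26.7
```

```bash
python3 st.py '[0,0,.3]'
```

```text
clk 8.8 tool force [ 1.3  1.6 -2. ] torque [-1.24  0.36  0.01] err cmd-meas in tool [-0.1 -0.1  0.1] mouth above seat 4.1 lat tool [ 0.1 -0.7 -0. ] w 26.7
```

>>> move_arm:
  moves:
    - {"gripper":-1,"xyz":[0,0,0.1],"angular":[0,0,0]}
    - {"gripper":-1,"xyz":[0,0,0.2],"angular":[0,0,0]}
    - {"gripper":-1,"xyz":[0,0,0.3],"angular":[0,0,0]}
    - {"gripper":-1,"xyz":[0,0,0.3],"angular":[0,0,0]}

```text
clock: 9.3
position: [475.6, -153.7, 159.5]
ee_rot: [-0.4, 0.894, -0.132, 0.15]
contact_force: [-2.3, -0.7, 2.3]
gripper_width: 26.7
```

```bash
python3 st.py '[0,0,.3]'
```

```text
clk 9.3 tool force [ 1.6  0.3 -2.9] torque [-1.08  0.55 -0.08] err cmd-meas in tool [-0.1 -0.  -0. ] mouth above seat 0.9 lat tool [ 0.1 -0.8 -0. ] w 26.7
```

>>> move_arm:
  moves:
    - {"gripper":-1,"xyz":[0,0,0.1],"angular":[0,0,0]}
    - {"gripper":-1,"xyz":[0,0,0.2],"angular":[0,0,0]}
    - {"gripper":-1,"xyz":[0,0,0.2],"angular":[0,0,0]}

```text
clock: 9.68
position: [476.3, -153.9, 158.0]
ee_rot: [-0.4, 0.894, -0.132, 0.15]
contact_force: [-5.5, 1.6, 7.4]
gripper_width: 26.7
```

```bash
python3 st.py '[0,0,.2]'; python3 - <<'E'
from h import *
a,_=grab("scene","s3")
cv2.imwrite("pics/c3.png",cv2.resize(a[200:300,315:415],(600,600),interpolation=cv2.INTER_CUBIC))
E
python3 gfit.py s3
```

```text
clk 9.675 tool force [ 1.1  2.1 -9.1] torque [-1.47  0.67  0.  ] err cmd-meas in tool [-0.1  0.1  0.2] mouth above seat -0.8 lat tool [ 0.1 -0.9  0. ] w 26.7
611 expected mouth [ 491.3 -158.5  121. ] [-0.374  0.115  0.92 ] fit [ 490.5 -157.2  122.6] [-0.378  0.107  0.92 ] med 1.15
scene fit height above tip -27.2 lateral(world) [0.4 0.1 0.2] in tool [-0.4 -0.3 -0. ] angle 0.9 tilt in tool [ 0.007 -0.014  0.   ]
scene exp height above tip -29.1 lateral(world) [ 0.5 -1.   0.3] in tool [ 0.4 -1.1  0. ] angle 1.3 tilt in tool [ 0.004 -0.023  0.   ]
both fit height above tip -26.9 lateral(world) [0.4 0.5 0.1] in tool [-0.6 -0.  -0. ] angle 0.5 tilt in tool [ 0.002  0.008 -0.   ]
both exp height above tip -28.8 lateral(world) [ 0.5 -0.6  0.3] in tool [ 0.1 -0.9  0. ] angle 0.0 tilt in tool [-0. -0.  0.]
```

View pics/c3.png

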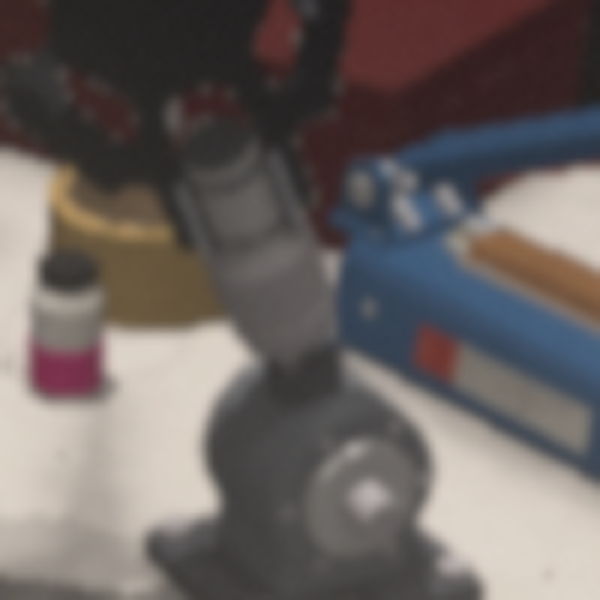

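>>> move_arm:
  moves:
    - {"gripper":-1,"xyz":[0,0,0.1],"angular":[0,0,0]}
    - {"gripper":-1,"xyz":[0,0,0.1],"angular":[0,0,0]}

```text
clock: 9.98
position: [476.8, -154.0, 157.5]
ee_rot: [-0.4, 0.894, -0.132, 0.15]
contact_force: [-7.1, 2.7, 9.8]
gripper_width: 27.0
```

```bash
python3 st.py '[0,0,.1]'
```

```text
clk 9.975 tool force [  0.9   3.1 -12. ] torque [-1.69  0.69 -0.06] err cmd-meas in tool [0.  0.3 0.6] mouth above seat -1.4 lat tool [-0.  -1.2  0. ] w 27.0
```

>>> move_arm:
  moves:
    - {"gripper":-1,"xyz":[0,0.05,0.05],"angular":[0,0,0]}
    - {"gripper":-1,"xyz":[0,0.05,0.05],"angular":[0,0,0]}

```text
clock: 10.22
position: [476.8, -153.9, 157.5]
ee_rot: [-0.4, 0.894, -0.132, 0.151]
contact_force: [-8.0, 1.8, 10.8]
gripper_width: 26.9
```

```bash
python3 st.py '[0,.05,.05]'; python3 st.py
```

```text
clk 10.225 tool force [  2.    2.7 -13.1] torque [-1.51  0.97  0.  ] err cmd-meas in tool [0.1 0.8 1.1] mouth above seat -1.5 lat tool [-0.1 -1.2  0. ] w 26.9
clk 10.225 tool force [  2.    2.7 -13.1] torque [-1.51  0.97  0.  ] err cmd-meas in tool [0.1 0.8 1.1] mouth above seat -1.5 lat tool [-0.1 -1.2  0. ] w 26.9
```

>>> move_arm:
  moves:
    - {"gripper":-1,"xyz":[0,0,0.1],"angular":[0,0,0]}
    - {"gripper":-1,"xyz":[0,0,0.1],"angular":[0,0,0]}
    - {"gripper":-1,"xyz":[0,0,0.1],"angular":[0,0,0]}
    - {"gripper":-1,"xyz":[0,0,0.1],"angular":[0,0,0]}

```text
clock: 10.72
position: [477.3, -154.1, 157.4]
ee_rot: [-0.4, 0.894, -0.133, 0.151]
contact_force: [-12.5, 5.1, 18.9]
gripper_width: 26.6
```

```bash
python3 st.py '[0,0,.1]'
```

```text
clk 10.725 tool force [  1.    4.9 -22.7] torque [-2.22  0.98  0.04] err cmd-meas in tool [0.4 1.2 1.8] mouth above seat -1.7 lat tool [-0.4 -1.6  0. ] w 26.6
```

Home is reached: the tool stops moving and the force climbs steeply. I'll back off slightly to about 17 N and ease the side load.

>>> move_arm:
  moves:
    - {"gripper":-1,"xyz":[0,0.1,-0.06],"angular":[0,0,0]}
    - {"gripper":-1,"xyz":[0,0.1,-0.06],"angular":[0,0,0]}
    - {"gripper":-1,"xyz":[0,0.1,-0.06],"angular":[0,0,0]}
    - {"gripper":-1,"xyz":[0,0.1,-0.06],"angular":[0,0,0]}

```text
clock: 11.22
position: [477.2, -153.4, 157.5]
ee_rot: [-0.4, 0.894, -0.133, 0.152]
contact_force: [-7.8, 1.2, 12.5]
gripper_width: 26.8
```

```bash
python3 st.py '[0,.1,-.06]'
```

```text
clk 11.225 tool force [  2.    1.6 -14.5] torque [-0.91  1.03  0.08] err cmd-meas in tool [0.8 1.6 1.5] mouth above seat -1.5 lat tool [-0.9 -1.1  0. ] w 26.8
```

>>> move_arm:
  moves:
    - {"gripper":-1,"xyz":[0,0,0.02],"angular":[0,0,0]}
    - {"gripper":-1,"xyz":[0,0,0.02],"angular":[0,0,0]}
    - {"gripper":-1,"xyz":[0,0,0.02],"angular":[0,0,0]}
    - {"gripper":-1,"xyz":[0,0,0.02],"angular":[0,0,0]}
    - {"gripper":-1,"xyz":[0,0,0.02],"angular":[0,0,0]}
    - {"gripper":-1,"xyz":[0,0,0.02],"angular":[0,0,0]}

```text
clock: 11.98
position: [477.2, -153.4, 157.5]
ee_rot: [-0.4, 0.894, -0.133, 0.152]
contact_force: [-8.8, 1.7, 15.5]
gripper_width: 26.6
```

```bash
python3 st.py '[0,0,.02]'; python3 - <<'E'
from h import *
a,_=grab("scene","s4")
cv2.imwrite("pics/c4.png",cv2.resize(a[200:300,315:415],(600,600),interpolation=cv2.INTER_CUBIC))
for i in range(3):
    s=arm.read_state(); print((Ro.from_quat(s["ee_rot"]).inv().apply(s["contact_force"])).round(1),s["position"].round(2)); arm.get_image("top")
E
python3 gfit.py s4
```

```text
clk 11.975 tool force [  1.8   1.5 -17.8] torque [-1.12  1.01  0.04] err cmd-meas in tool [0.8 1.7 1.6] mouth above seat -1.5 lat tool [-0.9 -1.1  0. ] w 26.6
[  2.8   1.2 -16.6] [ 477.24 -153.37  157.5 ]
[  1.7   2.2 -16.2] [ 477.21 -153.37  157.49]
[  2.    1.5 -17.2] [ 477.22 -153.38  157.49]
618 expected mouth [ 492.4 -158.1  120.5] [-0.377  0.116  0.919] fit [ 491.5 -157.   122. ] [-0.382  0.109  0.918] med 1.19
scene fit height above tip -28.1 lateral(world) [1.1 0.5 0.4] in tool [-1.1 -0.6 -0. ] angle 0.7 tilt in tool [ 0.002 -0.013  0.   ]
scene exp height above tip -29.9 lateral(world) [ 1.3 -0.4  0.6] in tool [-0.6 -1.4 -0. ] angle 1.2 tilt in tool [ 0.001 -0.021  0.   ]
both fit height above tip -27.8 lateral(world) [1.1 0.8 0.3] in tool [-1.4 -0.3  0. ] angle 0.6 tilt in tool [-0.003  0.009 -0.   ]
both exp height above tip -29.6 lateral(world) [ 1.3 -0.1  0.5] in tool [-0.9 -1.1  0. ] angle 0.2 tilt in tool [-0.003  0.002  0.   ]
```

View pics/c4.png

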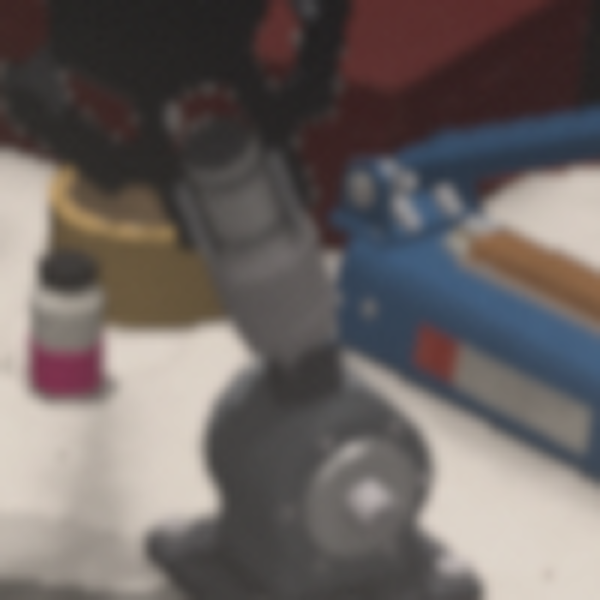

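The gun sits down on the collar (mouth at scene about (365,257)) in line with the nipple. The fit puts the mouth 28 mm below the tip, and the force is steady at about 17 N.

```bash
python3 -c "
from bench import arm
print(arm.job_done()); s=arm.read_state(); print(s['clock'],s['position'],s['contact_force'])"
```

```text
the job is handed in; nothing more can be done
None
the job is handed in; nothing more can be done
```

I gripped the larger grease gun on its barrel just above the shoulder. I pressed it onto the tilted nipple along the nipple's axis, and handed the job in at about 12 s while still pressing and holding.

**Seating:** The depth fit from the scene camera put the mouth 27.8 to 28.1 mm below the nipple tip (28 mm is fully home), with 0.6 to 0.7° of misalignment. The tool had stopped moving while the force kept climbing.

**Push:** It held steady at about 16 to 18 N along the axis, or about 18 to 20 N with the gun's weight, against 13 to 20 N asked. It briefly reached about 23 N before I eased off. About 2 N of side load remained.

**What disagreed or could not be checked:**
- The mouth position worked out from the arm's own pose lay about 1.6 mm below the seat. I put that down to calibration error or a slight slip in the grip.
- I saw no separate force peak from the catches snapping over, and the pin's travel could not be read. That the gun is home rests on the depth fit and the hard stop.
- I did not check the cup, ink bottle and tub again one by one. The arm's path stayed clear of them.

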